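Find the tight place in the sled guide with a feeler blade

ROBOT

A 6-joint arm with a two-finger parallel gripper is mounted at the origin on the work surface. World frame = base frame: x ahead of the robot, y to its left, z up, the work surface at z = 0. Lengths are in m, angles in rad, forces in N, time in s.
With the tool pointing down it reaches from about 0.325 to 0.9 m from the base axis. Payload 6.1 kg.
Tool frame: the origin (TCP) lies midway between the tips of the shut fingers; the grasp point (between the pads) lies 19 mm behind it (pinch_z is the distance from the TCP to the grasp point, in m); z points along the fingers, y is the line along which they close (so a half turn about z gives the same grasp; the last joint's range is limited). The gripper opens to 85 mm and grips with 20 to 120 N. Pads are 22 mm wide; open, the fingers measure 114 mm over their backs; the gripper's body (76 mm by 85 mm) begins 54 mm behind the grasp point. The pads swing forward as they close: fully open they stand 13 mm farther back than shut.
Start: joints at [1.108, 0.22, 1.526, -0, 1.395, -0.126], TCP at [0.207, 0.59, 0.231] pointing down, gripper open.
Joint ranges: [-2.98, 2.98], [-0.91, 2.08], [0.09, 2.57], [-1.24, 4.39], [0.2, 2.65], [-2.68, 2.68]. Speed limits (rad/s): [2.57, 2.57, 3.01, 3.14, 3.14, 3.14].

INTERFACE

Orientations are given as a unit quaternion [x, y, z, w].
In Python, from rig import * gives the robot as it stands.
- The arm moves only by the tool arm_command, never from a script. Its arguments are lists of equal length, an entry for each row: "linear": the shift along the tool's x, y, z in mm, a list of three; "yaw": the turn about the tool's z in degrees; "fingers": the opening, from 0 (shut) to 1 (fully open). A call has 1 to 10 rows; each row is the pose to reach, as a shift and turn from the pose commanded when the call began, along the tool's axes at that moment; what a row does not reach only later rows make up. A row lasts 1/8 s, in which the tool goes at most 62.5 mm and 10.7 degrees, less where a joint would pass 70% of its speed; a pose out of reach is approached as far as the arm can. A call with a gripper value outside its range is refused whole. The fingers move at their own pace and stop on an object; "grip_force" is the grip in N (left out, the last holds). Time passes only in rows, so rows that repeat a pose let the fingers close. It gives the time, the measured TCP pose, the force, the opening and the grip force at its end, in the units of the state.
- read_state(): the state, without advancing time (a new reading comes with each control period).
- camera(name): name is "scene" or "top" or "wrist"; returns the picture (420x560x3 uint8, red, green, blue); there is no depth.
- camera_model(name): a dict with "fov_y" (degrees; the focal length in pixels is half the picture's height over the tangent of half this angle, whatever the lens; pixels are square), "cx", "cy" (the principal point, pixels), "R" (3x3) and "t" (3): a world point X has camera coordinates R X + t. Camera axes: x right, y down, z forward; pixel columns grow to the right and rows downward; lengths in m; the calibration is good to about 2 mm. A picture is of the moment at which its call begins: read the wrist's pose just before it. camera_model takes no time and is no camera call; for the wrist camera it gives the pose at the moment of the call.
- finish_job(): hands the job in; it is judged then, once.
The state is a dict: "t": time; "q": joint angles; "joint_velocities": joint speeds; "effort": joint torques, N m; "tcp_pos": TCP position; "ee_rot": TCP orientation; "wrist_force": force on the tool from outside, world axes, zero at the start; "torque": the same for the moment, N m; "grip_width": finger opening in m; "finger_force": force on a finger pad.
Only numpy, scipy, OpenCV 4.12 (cv2) and the standard library are available. Lean on these libraries where they do the work, as an engineer would, in place of code of your own. Each camera call takes 0.05 s, during which the arm holds its last target. There are 200 camera calls.

TASK

The gap between the two wooden rails of the sled guide pinches somewhere along its length. Take the feeler blade out of its block, slide it gently along the gap to feel where it binds most, and leave it right there to mark the spot: let go, upright, gripped by the rails, its handle's shoulder down on the rails. Never force it, and leave the other things on the bench alone.

Things in the scene. Friction and masses are not known exactly. Their poses are not given: they have to be found in the camera images.
- blade: Feeler blade, loose, 90-140 g, standing in its block at the start. Steel blade 5 thick (along x) x 10 wide (y) x 40 long, half-round nose, pointing down below a dark wooden handle 20 (x) x 24 (y) x 50 tall. Origin: centre of the handle's underside (the shoulder); z up: handle top at +50 mm, nose at -40. Grip the handle across x.
- block: Fixed pale wooden block 70 x 70 x 50 mm high. The blade stands in a loose slot (9 x 14 mm, 44 deep) in the middle of its top, shoulder on the block, axes parallel to the block's. Origin: centre of the underside.
- gap_mid (a point): Middle of the gap of the sled guide, at the height of the rails' tops (57 mm above the bench). The gap is 8 mm wide, 45 deep, open at the top with 3 mm 45-degree chamfers, and runs along this point's y from -140 to +140 mm; x points across it, from front rail to rear rail. Outside the tight place a centred blade moves freely.
- rail_front: Front hardwood rail (nearer the robot), 280 long x 40 wide x 45 high, plain and straight, on a 12 mm plywood board (170 x 300), fixed. Origin: on the bench under the gap's middle; axes as gap_mid.
- rail_rear: Rear rail, same size, origin and axes as the front one. Its inner face has the tight place: a springy swelling, centre between y = -60 and +60 mm, 22 mm below the top, some 20 mm long, 4.5 mm proud, sloping off all round. It pushes a centred blade to -x with some 4-8 N (2 N per mm) and drags with 2-6 N; a released blade within 6 mm of its centre is held against the front rail.
- glue: Bystander, not part of the job: white glue bottle, 56 mm across, 150 tall. Leave it alone.
- jar: Bystander, not part of the job: amber screw jar, 68 mm across, 85 tall. Leave it alone.
- hammer: Bystander, not part of the job: hammer, lying. Leave it alone.
- screwdriver: Bystander, not part of the job: screwdriver, lying. Leave it alone.
- offcut: Bystander, not part of the job: pale wood offcut 130 x 60 x 35. Leave it alone.
- pencil: Bystander, not part of the job: flat red carpenter's pencil 110 x 12 x 7, lying on the jig's board in front of the front rail. Leave it alone.
- wrench: Bystander, not part of the job: wrench, lying. Leave it alone.
- tape: Bystander, not part of the job: grey roll, ring 90 mm across, 24 high. Leave it alone.
Not all that is in view belongs to the job. What is shaped like the blade but pink or red is not meant. What is shaped like the block but purple is not meant.

How it is judged:
By the outcome, as a careful person would: the job done as asked, in the order asked, and still so for the second after the job is handed in, with the robot touching nothing.
It also fails if it takes over 67 s, if anything falls off the work surface, if the arm or the gripper's body presses on something with over 40 N, if the wrist force passes 120 N, or if a joint passes its speed limit or range.

## Working session

There is one attempt and no reset: what is moved stays moved. The work goes in short steps, Python scripts to look and compute and a tool call to move; the robot and the scene stay as the last step left them, time stands still between calls to the robot, and variables do not carry over. Pictures are saved under pics/ and viewed, at most 10 in all, crops included, and the job is handed in when it is done.

Besides the shell and the picture viewer there is one more tool, called after "Call:" as name([rows], argument=value, ...), one row to a line, values as JSON. arm_command: Moves the arm, as the interface text tells. Its arguments: {"type":"object","properties":{"linear":{"type":"array"},"yaw":{"type":"array"},"fingers":{"type":"array"},"grip_force":{"type":"number"}},"required":["linear","yaw","fingers"]}

```bash
mkdir -p pics
python3 - <<'E'
from rig import *
import cv2,numpy as np
s=read_state();print(s)
for n in("top","scene"):
    m=camera_model(n);print(n,m)
    im=camera(n);cv2.imwrite(f"pics/{n}0.png",im[:,:,::-1])
E
```

```text
{'t': 0.0, 'q': array([ 1.10792302e+00,  2.21241273e-01,  1.52760023e+00,  4.22682096e-06,
        1.39465901e+00, -1.26110060e-01]), 'joint_velocities': array([-0.00020698, -0.0017596 ,  0.00124881,  0.0002591 , -0.00028375,
        0.00020081]), 'effort': array([-1.65757715e-04, -4.96904790e+01, -3.89401460e+01, -3.54127326e-05,
        1.09249132e-02, -1.27465253e-05]), 'tcp_pos': array([0.2062653 , 0.5893611 , 0.23019559]), 'ee_rot': array([ 1.67587369e-01,  9.85856766e-01, -9.12257828e-04, -2.78871827e-04]), 'wrist_force': array([-0.14758959, -0.04157659,  0.28693661]), 'torque': array([ 4.43663590e-06,  6.89782230e-02, -1.29081846e-02]), 'finger_force': 0.0, 'grip_width': 0.08527551562243456}
top {'fov_y': 49.97328755549135, 'cx': 278.2310358838673, 'cy': 205.6215176969651, 'R': array([[-0.01930916, -0.99981074,  0.00237446],
       [-0.98585955,  0.01864422, -0.16653328],
       [ 0.1664575 , -0.0055565 , -0.98603297]]), 't': array([0.0085573 , 0.56622414, 1.05579148])}
scene {'fov_y': 44.18827040050557, 'cx': 274.2410077022127, 'cy': 210.75272132168624, 'R': array([[ 0.60933331,  0.79288692,  0.00657669],
       [ 0.57390904, -0.43529535, -0.69364715],
       [-0.54712095,  0.42643674, -0.72028493]]), 't': array([-0.32554035, -0.28129455,  1.60681033])}
```

View pics/top0.png

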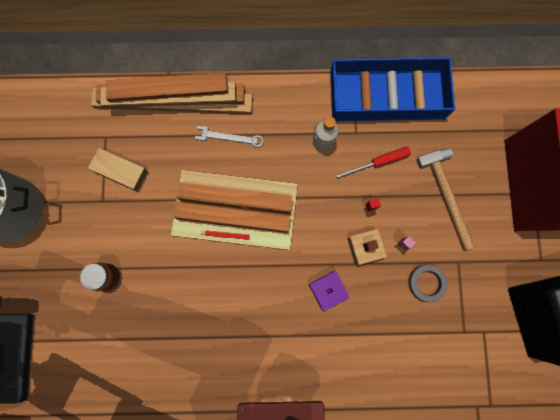

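View pics/scene0.png

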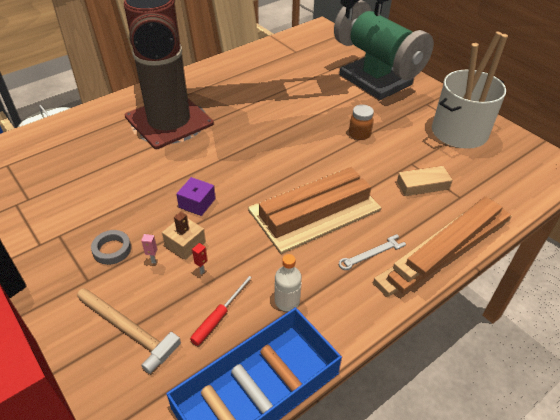

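The top view shows the block with the dark-handled blade at about (367,247) and the sled guide centred near (236,210). The pencil is in front of it at (226,235). Pink and red decoys stand at (407,243) and (373,205), and the purple block is at (329,291).

```bash
cat > h.py <<'E'
from rig import *
import cv2,numpy as np
def ray(n,uv,z,m=None):
    m=m or camera_model(n); f=210/np.tan(np.radians(m["fov_y"])/2)
    uv=np.atleast_2d(uv).astype(float)
    d=np.c_[(uv[:,0]-m["cx"])/f,(uv[:,1]-m["cy"])/f,np.ones(len(uv))]@m["R"]
    o=-m["R"].T@m["t"]
    return o+d*((z-o[2])/d[:,2])[:,None]
def proj(n,X,m=None):
    m=m or camera_model(n); f=210/np.tan(np.radians(m["fov_y"])/2)
    c=np.atleast_2d(X)@m["R"].T+m["t"]
    return c[:,:2]/c[:,2:]*f+[m["cx"],m["cy"]]
E
python3 - <<'E'
from h import *
im=cv2.imread("pics/top0.png")
a=cv2.resize(im[165:255,165:305],None,fx=5.6,fy=5.6,interpolation=cv2.INTER_CUBIC)[:, :800]
cv2.imwrite("pics/c1.png",a[:600])
print(ray("top",[[236,210]],.057),ray("top",[[367,247]],.05))
b=cv2.resize(im[225:270,340:420],None,fx=10,fy=10,interpolation=cv2.INTER_CUBIC)
cv2.imwrite("pics/c2.png",b)
E
```

```text
[[0.55585518 0.10027647 0.057     ]] [[ 0.46085177 -0.21388008  0.05      ]]
```

View pics/c1.png

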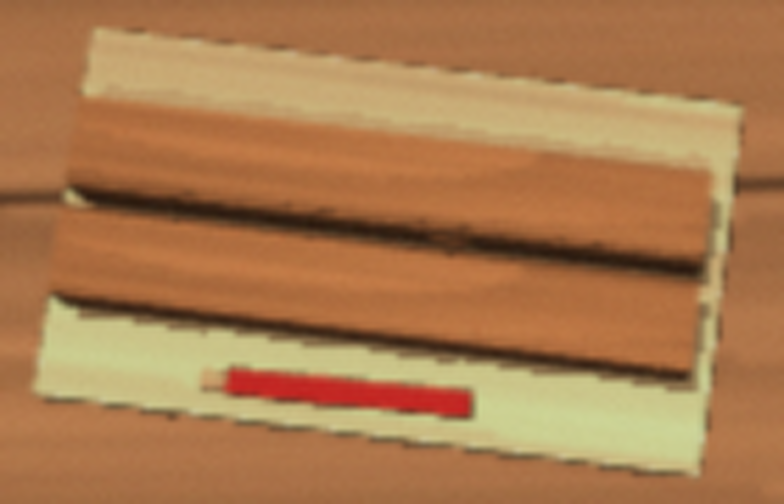

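View pics/c2.png

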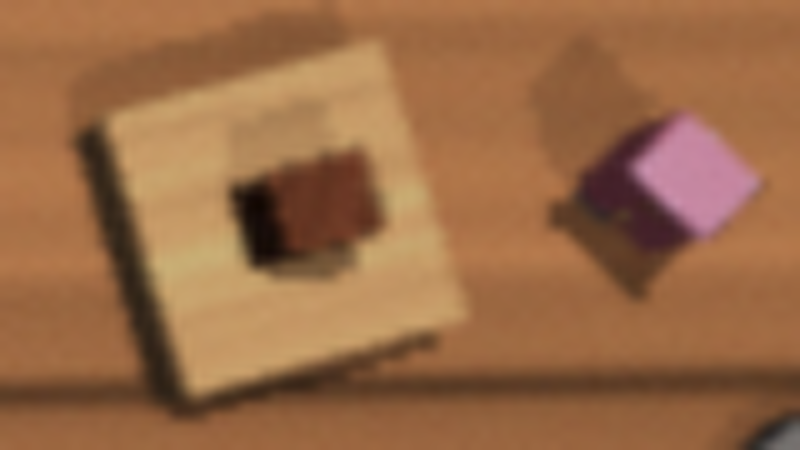

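Run:
```python
from h import *
B=np.array([[108,112],[380,40],[468,318],[190,398]])/10+[340,225]
P=ray("top",B,.05);print(P,P.mean(0));
for i in range(4):
    d=P[(i+1)%4]-P[i];print(np.linalg.norm(d),np.degrees(np.arctan2(d[1],d[0])))
H=np.array([[267,175],[365,150],[383,238],[290,255]])/10+[340,225]
P=ray("top",H,.1);print(P.mean(0))
for i in range(4):
    d=P[(i+1)%4]-P[i];print(np.linalg.norm(d),np.degrees(np.arctan2(d[1],d[0])))
R=np.array([[88,97],[712,168],[690,375],[52,297]])/5.6+[165,165]
P=ray("top",R,.057);print(P,P.mean(0))
for i in range(4):
    d=P[(i+1)%4]-P[i];print(np.linalg.norm(d),np.degrees(np.arctan2(d[1],d[0])))
print(ray("top",np.array([[450,240]])/5.6+165,.05))
m=camera_model("wrist");s=read_state()
from scipy.spatial.transform import Rotation as Ro
Rt=Ro.from_quat(s["ee_rot"]).as_matrix();print("toolR",Rt)
print("cam in tool",Rt.T@(-m["R"].T@m["t"]-s["tcp_pos"]),(m["R"]@Rt).T,m["fov_y"])
cv2.imwrite("pics/w0.png",camera("wrist")[:,:,::-1])
```

```text
[[ 0.48763631 -0.17609002  0.05      ]
 [ 0.5038567  -0.24280726  0.05      ]
 [ 0.43649286 -0.26015098  0.05      ]
 [ 0.4187557  -0.19253448  0.05      ]] [ 0.46168539 -0.21789568  0.05      ]
0.06866069840740036 -76.3352802516721
0.06956070772287816 -165.5620024188804
0.06990420996519453 104.69864828719281
0.07081636518654603 13.427376543385149
[ 0.46056983 -0.21695989  0.1       ]
0.02347279330796841 -76.8998178703817
0.020497039252610857 -171.5661563990462
0.021826777382695933 99.168834343311
0.018932653760579597 13.190611463617358
[[ 0.62699811  0.23524956  0.057     ]
 [ 0.59027786 -0.0366116   0.057     ]
 [ 0.50002843 -0.02495958  0.057     ]
 [ 0.53903016  0.24928554  0.057     ]] [0.56408364 0.10574098 0.057     ]
0.27432985102506613 -97.69238005758447
0.09099851202615196 172.64329023236817
0.2770045475022798 81.90596512281736
0.08908069232134849 -9.065575843788348
[[0.56184228 0.0780591  0.05      ]]
toolR [[-9.43820462e-01  3.30457648e-01 -8.23993798e-04]
 [ 3.30458598e-01  9.43819014e-01 -1.66866025e-03]
 [ 2.26279473e-04 -1.84721152e-03 -9.99998268e-01]]
cam in tool [ 0.08164264 -0.00057014 -0.14345902] [[ 1.53472691e-03 -9.46137888e-01 -3.23760315e-01]
 [ 9.99998805e-01  1.39151430e-03  6.73833883e-04]
 [-1.87022657e-04 -3.23760962e-01  9.46138893e-01]] 69.40121101814083
```

Call:
arm_command([
  [-508,-677,0],
  [-508,-677,0],
  [-508,-677,0],
  [-508,-677,0],
  [-508,-677,0],
  [-508,-677,0],
  [-508,-677,0],
  [-508,-677,0],
  [-508,-677,0],
  [-508,-677,0],
], yaw=[10,20,30,40,50,56.7,56.7,56.7,56.7,56.7], fingers=[1,1,1,1,1,1,1,1,1,1])

```text
t: 1.4
tcp_pos: [0.3956, -0.008, 0.2315]
ee_rot: [0.616, 0.788, 0.0, 0.0]
wrist_force: [-0.1, 0.5, 0.4]
grip_width: 0.0855
finger_force: 0.0
```

```bash
cat >> h.py <<'E'
from scipy.spatial.transform import Rotation as Ro
def go(p,ang):
    "shift (mm) and yaw to bring TCP to p with tool y at world angle ang (deg)"
    s=read_state();R=Ro.from_quat(s["ee_rot"]).as_matrix()
    a=np.degrees(np.arctan2(R[1,1],R[0,1]))
    print("tcp",s["tcp_pos"].round(4),"ang",a.round(2),"tilt",R[:,2].round(4),"t",round(s["t"],2),"F",s["wrist_force"].round(2),"w",round(s["grip_width"],4))
    print("shift",(R.T@(np.array(p)-s["tcp_pos"])*1e3).round(1),"yaw",round(-(ang-a),2))
E
python3 -c "
from h import *
go([.4615,-.218,.23],14)"
```

```text
tcp [ 0.3956 -0.008   0.2315] ang 13.99 tilt [ 0.0012  0.     -1.    ] t 1.4 F [-0.14  0.45  0.38] w 0.0855
shift [-219.8   13.2    1.6] yaw -0.01
```

Call:
arm_command([
  [-220,13,2],
  [-220,13,2],
  [-220,13,2],
  [-220,13,2],
  [-220,13,2],
  [-220,13,2],
], yaw=[0,0,0,0,0,0], fingers=[1,1,1,1,1,1])

```text
t: 2.15
tcp_pos: [0.4608, -0.2155, 0.2288]
ee_rot: [0.616, 0.788, 0.0, -0.001]
wrist_force: [0.5, 0.2, -0.2]
grip_width: 0.0856
finger_force: 0.0
```

Run:
```python
from h import *
import json
go([.4615,-.218,.23],14)
m=camera_model("wrist");im=camera("wrist")[:,:,::-1]
np.savez("w1.npz",R=m["R"],t=m["t"])
cv2.imwrite("pics/w1.png",im)
print(proj("wrist",[[.4615,-.218,.05],[.4606,-.217,.1]],m))
```

```text
tcp [ 0.4608 -0.2155  0.2288] ang 14.0 tilt [-0.001   0.0011 -1.    ] t 2.15 F [ 0.49  0.24 -0.18] w 0.0856
shift [-2.6  0.1 -1.2] yaw -0.0
[[279.44861045 187.36118855]
 [278.57822078 199.66033804]]
```

View pics/w1.png

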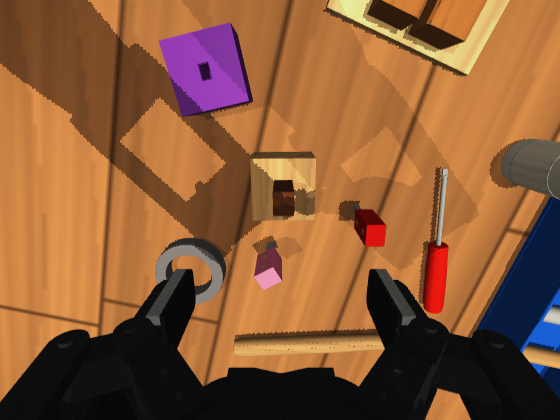

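The wrist view shows the block's top face spanning about (251–315, 157–220), square to the picture, with the dark handle at (273–295, 180–215). Both sit 4–5 px to the right of the prediction, so I will refine from a crop.

Run:
```python
from h import *
im=cv2.imread("pics/w1.png")
cv2.imwrite("pics/w1c.png",cv2.resize(im[145:231,238:330],None,fx=6.5,fy=6.5,interpolation=cv2.INTER_CUBIC))
```

```text
(no output)
```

View pics/w1c.png

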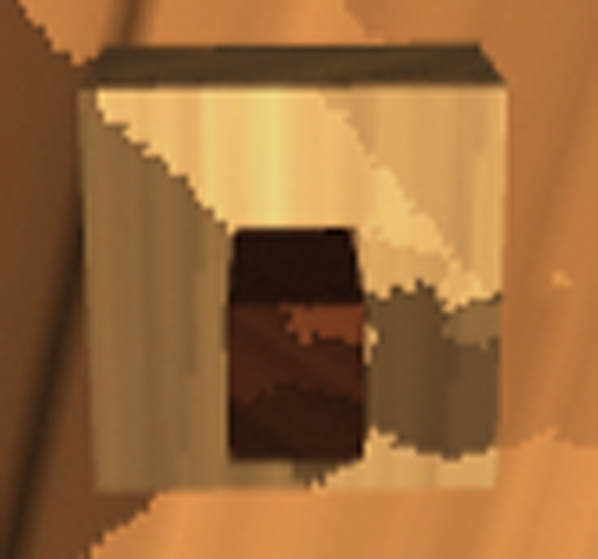

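The handle's top face runs from (230,302) to (364,458) in the crop. It is 20.6 px across the fingers and 24 px along, so its x is the closing line, as wanted.

Run:
```python
from h import *
z=np.load("w1.npz");m=dict(camera_model("wrist"));m["R"]=z["R"];m["t"]=z["t"]
o=[237.6,144.6]
B=np.array([[82,87],[507,87],[497,490],[97,490]])/6.5+o
P=ray("wrist",B,.05,m);print(P.round(4),P.mean(0));print([np.degrees(np.arctan2(*(P[b]-P[a])[1::-1])) for a,b in((0,1),(3,2),(0,3),(1,2))])
H=np.array([[230,302],[364,302],[363,458],[230,458]])/6.5+o
P=ray("wrist",H,.1,m);c=P.mean(0);print(P.round(4),c);print([np.degrees(np.arctan2(*(P[b]-P[a])[1::-1])) for a,b in((0,1),(3,2),(0,3),(1,2))])
go([c[0],c[1],.056],14)
```

```text
[[ 0.4236 -0.1944  0.05  ]
 [ 0.4909 -0.1775  0.05  ]
 [ 0.5089 -0.2455  0.05  ]
 [ 0.4411 -0.2625  0.05  ]] [ 0.46613337 -0.21996623  0.05      ]
[np.float64(14.090582828462974), np.float64(14.095941431248313), np.float64(-75.62299143306605), np.float64(-75.1993209205983)]
[[ 0.4535 -0.2102  0.1   ]
 [ 0.4721 -0.2055  0.1   ]
 [ 0.4781 -0.2285  0.1   ]
 [ 0.4591 -0.2332  0.1   ]] [ 0.46571929 -0.21933113  0.1       ]
[np.float64(14.093350649609565), np.float64(14.095488485059365), np.float64(-76.37131000756598), np.float64(-75.4705710296039)]
tcp [ 0.4609 -0.2151  0.229 ] ang 14.04 tilt [-6.e-04  8.e-04 -1.e+00] t 2.2 F [ 0.33 -0.19  0.37] w 0.0856
shift [ -5.4   3.7 173. ] yaw 0.04
```

Call:
arm_command([
  [-4,2.5,50],
  [-4,2.5,105],
  [-4,2.5,150],
  [-4,2.5,171],
  [-4,2.5,171],
  [-4,2.5,171],
], yaw=[0,0,0,0,0,0], fingers=[0.6,0.6,0.6,0.6,0.6,0.6], grip_force=25)

```text
t: 2.95
tcp_pos: [0.4655, -0.2193, 0.0597]
ee_rot: [0.615, 0.788, 0.0, 0.001]
wrist_force: [1.5, -0.4, -0.4]
grip_width: 0.0509
finger_force: 0.0
```

Call:
arm_command([
  [0,0,0],
  [0,0,0],
  [0,0,0],
  [0,0,0],
  [0,0,0],
  [0,0,0],
  [0,0,0],
  [0,0,0],
], yaw=[0,0,0,0,0,0,0,0], fingers=[0.1,0.1,0.1,0.1,0.1,0.1,0.1,0.1], grip_force=25)

```text
t: 3.95
tcp_pos: [0.4655, -0.22, 0.0597]
ee_rot: [0.616, 0.788, 0.0, 0.001]
wrist_force: [-0.7, 2.1, 6.9]
grip_width: 0.0199
finger_force: 26.9
```

Run:
```python
from h import *
go([.464,-.2185,.058],14)
s=read_state();print(s["finger_force"],s["torque"])
```

```text
tcp [ 0.4655 -0.22    0.0597] ang 13.99 tilt [ 0.0018 -0.001  -1.    ] t 3.95 F [-0.71  2.12  6.88] w 0.0199
shift [ 1.8 -1.1  1.7] yaw -0.01
26.885362565517426 [0.23767811 0.20912535 0.05320976]
```

Call:
arm_command([
  [0,0,-8],
  [0,0,-20],
  [0,0,-40],
  [0,0,-70],
  [0,0,-110],
  [0,0,-150],
  [0,0,-150],
  [0,0,-150],
], yaw=[0,0,0,0,0,0,0,0], fingers=[0.1,0.1,0.1,0.1,0.1,0.1,0.1,0.1], grip_force=40)

```text
t: 4.95
tcp_pos: [0.4643, -0.2193, 0.2081]
ee_rot: [0.616, 0.788, -0.0, -0.0]
wrist_force: [-0.5, 0.4, -1.9]
grip_width: 0.0196
finger_force: 39.2
```

Run:
```python
from h import *
# gap frame guess: mid (.564,.106), y axis at 82 deg
y=np.array([np.cos(np.radians(82)),np.sin(np.radians(82))])
p=np.array([.564,.106])-0.105*y
print(p);go([p[0],p[1],.17],-8)
```

```text
[0.54938682 0.00202185]
tcp [ 0.4643 -0.2193  0.2081] ang 14.0 tilt [-3.e-04  2.e-04 -1.e+00] t 4.95 F [-0.53  0.43 -1.91] w 0.0196
shift [194.1 136.1  38.1] yaw 22.0
```

Call:
arm_command([
  [194,136,20],
  [194,136,20],
  [194,136,20],
  [194,136,20],
  [194,136,20],
  [194,136,20],
  [194,136,20],
], yaw=[7,14,22,22,22,22,22], fingers=[0.1,0.1,0.1,0.1,0.1,0.1,0.1])

```text
t: 5.82
tcp_pos: [0.549, 0.0005, 0.1877]
ee_rot: [0.755, 0.656, -0.0, -0.0]
wrist_force: [0.0, -0.2, -1.9]
grip_width: 0.0198
finger_force: 39.4
```

Run:
```python
from h import *
go([.5494,.002,.17],-8)
m=camera_model("wrist");np.savez("w2.npz",R=m["R"],t=m["t"])
im=camera("wrist")[:,:,::-1].copy();cv2.imwrite("pics/w2.png",im)
s=read_state();T=s["tcp_pos"];R=Ro.from_quat(s["ee_rot"]).as_matrix()
print("nose px",proj("wrist",T+R@[0,0,.03],m),"shoulder",proj("wrist",T+R@[0,0,-.0097],m))
print("gap pts",proj("wrist",[[.564-.139*d,.106-.99*d,.057] for d in(-.05,0,.05,.1,.14)],m))
```

```text
tcp [5.490e-01 5.000e-04 1.877e-01] ang -8.08 tilt [-1.2e-03 -2.0e-04 -1.0e+00] t 5.83 F [ 0.04 -0.17 -1.95] w 0.0198
shift [ 1.5  0.2 17.7] yaw -0.08
nose px [[278.00472422 244.50642754]] shoulder [[277.36790914 278.62248919]]
gap pts [[278.56909927   4.69818943]
 [278.6964881   74.87531755]
 [278.80847537 136.56788792]
 [278.90769496 191.22688739]
 [278.97928121 230.66297407]]
```

View pics/w2.png

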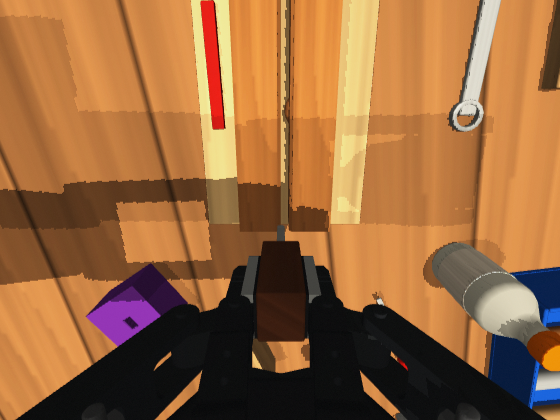

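The picture shows the gap as a narrow strip at u≈285, with the rails' near end at v≈230 and the blade tip just visible at (281,230). There is a kink in the gap near (287,110), about y = -28, which agrees with the light spot seen from the top.

Run:
```python
from h import *
im=cv2.imread("pics/w2.png")
c=im[60:270,255:325]
a=cv2.resize(c[:105],None,fx=5.6,fy=5.6,interpolation=cv2.INTER_CUBIC);b=cv2.resize(c[105:],None,fx=5.6,fy=5.6,interpolation=cv2.INTER_CUBIC)
cv2.imwrite("pics/w2c.png",np.hstack([a,b]))
```

```text
(no output)
```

View pics/w2c.png

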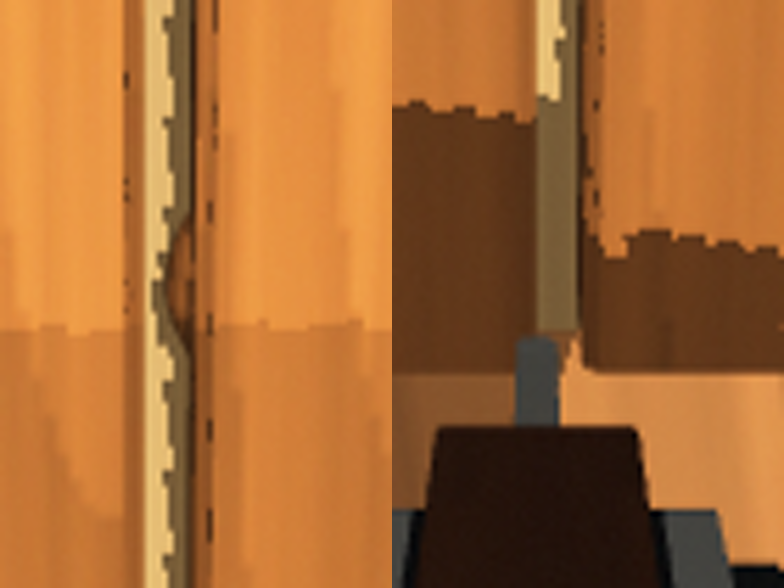

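Blade centre is at u≈281.0, gap centre at u≈285.2, and the swelling shows at v≈110. With camera bias taken out, the blade has to move about 3 mm to the tool's +y. I'll insert ahead of the swelling.

Run:
```python
from h import *
z=np.load("w2.npz");m=dict(camera_model("wrist"));m["R"]=z["R"];m["t"]=z["t"]
s=read_state();T=s["tcp_pos"];R=Ro.from_quat(s["ee_rot"]).as_matrix()
for uv,zz in(([286.5,110],.035),([285.4,110],.057),([285,200],.057),([285,232],.057)):
    print(((ray("wrist",[uv],zz,m)[0]-T)@R*1e3).round(1))
```

```text
[ 78.7   6.9 153. ]
[ 79.    5.6 131. ]
[ -1.9   5.8 131. ]
[-34.7   6.  131. ]
```

Call:
arm_command([
  [20,3,20],
  [35,3,50],
  [35,3,80],
  [35,3,95],
  [35,3,95],
  [35,3,95],
], yaw=[0.3,0.3,0.3,0.3,0.3,0.3], fingers=[0.1,0.1,0.1,0.1,0.1,0.1], grip_force=60)

```text
t: 6.62
tcp_pos: [0.5582, 0.0354, 0.0946]
ee_rot: [0.757, 0.654, 0.001, 0.001]
wrist_force: [-0.5, 0.8, -0.6]
grip_width: 0.0191
finger_force: 62.4
```

Run:
```python
from h import *
go([.5494,.002,.07],-8)
m=camera_model("wrist")
im=camera("wrist")[:,:,::-1].copy();cv2.imwrite("pics/w3.png",cv2.resize(im[100:240,200:360],None,fx=4,fy=4,interpolation=cv2.INTER_CUBIC))
```

```text
tcp [0.5582 0.0354 0.0946] ang -8.34 tilt [ 1.5e-03 -1.0e-04 -1.0e+00] t 6.62 F [-0.46  0.81 -0.61] w 0.0191
shift [-34.3  -3.9  24.6] yaw -0.34
```

View pics/w3.png

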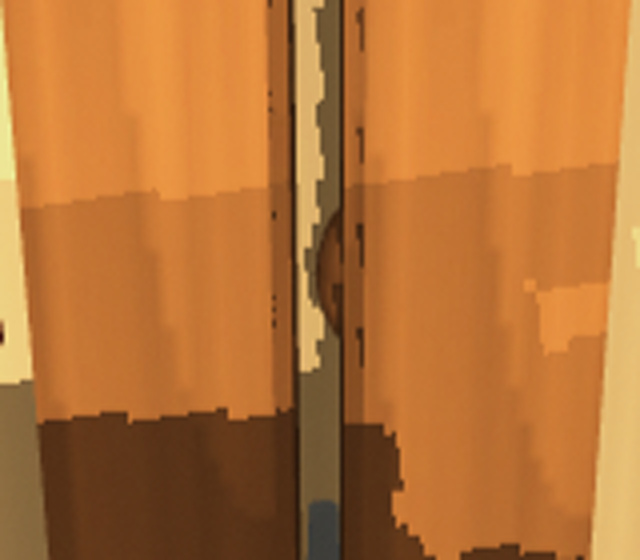

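The crop shows the blade tip (centre 322) just above the gap (inner edges 297–342, centre 319.5), so it is about 0.6 mm too far to the rear. The swelling lies ahead at v≈272.

Call:
arm_command([
  [0,-0.6,5],
  [0,-0.6,10],
  [0,-0.6,15],
  [0,-0.6,20],
  [0,-0.6,24],
  [0,-0.6,24],
  [0,-0.6,24],
], yaw=[0,0,0,0,0,0,0], fingers=[0.1,0.1,0.1,0.1,0.1,0.1,0.1])

```text
t: 7.55
tcp_pos: [0.557, 0.036, 0.0694]
ee_rot: [0.756, 0.654, 0.0, 0.0]
wrist_force: [-0.2, 0.2, -0.9]
grip_width: 0.0193
finger_force: 62.4
```

```bash
cat >> h.py <<'E'
def feel():
    F=[]
    for _ in range(1):
        s=read_state();R=Ro.from_quat(s["ee_rot"]).as_matrix();F.append(R.T@s["wrist_force"])
    a=np.radians(81.65);u=np.array([np.cos(a),np.sin(a)]);n=np.array([np.sin(a),-np.cos(a)])
    d=s["tcp_pos"][:2]-[.5582,.0354]
    print("along",(d@u*1e3).round(2),"across",(d@n*1e3).round(2),"z",s["tcp_pos"][2].round(4),"Ftool",np.mean(F,0).round(2),"T",(R.T@s["torque"]).round(3),"t",round(s["t"],2))
E
python3 -c "
from h import *
feel()"
```

```text
along 0.39 across -1.27 z 0.0694 Ftool [ 0.2  -0.23  0.92] T [ 0.001  0.038 -0.027] t 7.55
```

Call:
arm_command([
  [3,0,0],
  [6,0,0],
  [9,0,0],
  [12,0,0],
  [15,0,0],
  [18,0,0],
  [20,0,0],
  [20,0,0],
], yaw=[0,0,0,0,0,0,0,0], fingers=[0.1,0.1,0.1,0.1,0.1,0.1,0.1,0.1])

```text
t: 8.55
tcp_pos: [0.5598, 0.0559, 0.0693]
ee_rot: [0.756, 0.654, -0.0, 0.0]
wrist_force: [-0.6, -0.9, -2.3]
grip_width: 0.0191
finger_force: 62.4
```

```bash
python3 -c "
from h import *
feel()"
```

```text
along 20.49 across -1.41 z 0.0693 Ftool [-0.93 -0.45  2.27] T [ 0.019  0.022 -0.017] t 8.55
```

Call:
arm_command([
  [1,0,0],
  [2,0,0],
  [3,0,0],
  [4,0,0],
], yaw=[0,0,0,0], fingers=[0.1,0.1,0.1,0.1])

```text
t: 9.05
tcp_pos: [0.5603, 0.0598, 0.0693]
ee_rot: [0.756, 0.654, 0.0, -0.0]
wrist_force: [-0.1, -0.0, -1.4]
grip_width: 0.0192
finger_force: 62.4
```

```bash
python3 -c "
from h import *
feel()"
```

```text
along 24.42 across -1.42 z 0.0693 Ftool [-0.05 -0.13  1.35] T [-0.024 -0.026  0.018] t 9.05
```

Call:
arm_command([
  [1,0,0],
  [2,0,0],
  [3,0,0],
  [4,0,0],
], yaw=[0,0,0,0], fingers=[0.1,0.1,0.1,0.1])

```text
t: 9.55
tcp_pos: [0.5609, 0.0637, 0.0693]
ee_rot: [0.756, 0.654, 0.0, 0.0]
wrist_force: [-0.0, -0.2, -0.6]
grip_width: 0.0191
finger_force: 62.4
```

```bash
python3 -c "
from h import *
feel()"
```

```text
along 28.44 across -1.41 z 0.0693 Ftool [-0.18  0.01  0.62] T [-0.03  -0.04   0.017] t 9.55
```

Call:
arm_command([
  [1,0,0],
  [2,0,0],
  [3,0,0],
  [4,0,0],
], yaw=[0,0,0,0], fingers=[0.1,0.1,0.1,0.1])

```text
t: 10.05
tcp_pos: [0.5609, 0.0674, 0.069]
ee_rot: [0.756, 0.654, -0.001, -0.0]
wrist_force: [-2.1, -3.0, -1.3]
grip_width: 0.019
finger_force: 62.4
```

```bash
python3 -c "
from h import *
feel()"
```

```text
along 32.03 across -2.02 z 0.069 Ftool [-3.29 -1.67  1.28] T [ 0.48  -0.663  0.027] t 10.05
```

Contact starts at about 32 mm along. I'll go on in fine steps.

Call:
arm_command([
  [1,0,0],
  [2,0,0],
  [3,0,0],
], yaw=[0,0,0], fingers=[0.1,0.1,0.1])

```text
t: 10.42
tcp_pos: [0.5613, 0.0706, 0.069]
ee_rot: [0.756, 0.654, -0.001, -0.0]
wrist_force: [-3.2, -2.8, -0.4]
grip_width: 0.0193
finger_force: 62.4
```

```bash
python3 -c "
from h import *
feel()"
```

```text
along 35.3 across -2.02 z 0.069 Ftool [-3.24 -2.78  0.45] T [ 0.803 -0.681  0.005] t 10.43
```

Call:
arm_command([
  [1,0,0],
  [2,0,0],
  [3,0,0],
], yaw=[0,0,0], fingers=[0.1,0.1,0.1])

```text
t: 10.8
tcp_pos: [0.5618, 0.0736, 0.069]
ee_rot: [0.756, 0.654, -0.001, -0.0]
wrist_force: [-4.2, -3.1, -1.1]
grip_width: 0.0197
finger_force: 62.4
```

```bash
python3 -c "
from h import *
feel()"
```

```text
along 38.36 across -2.03 z 0.069 Ftool [-3.68 -3.72  1.1 ] T [ 0.724 -0.581 -0.01 ] t 10.8
```

Call:
arm_command([
  [1,0,0],
  [2,0,0],
  [3,0,0],
], yaw=[0,0,0], fingers=[0.1,0.1,0.1])

```text
t: 11.18
tcp_pos: [0.5621, 0.0767, 0.0689]
ee_rot: [0.756, 0.654, -0.001, -0.001]
wrist_force: [-4.5, -2.4, -0.3]
grip_width: 0.0195
finger_force: 62.4
```

```bash
python3 -c "
from h import *
feel()"
```

```text
along 41.4 across -2.11 z 0.0689 Ftool [-2.99 -4.07  0.34] T [ 0.806 -0.613  0.01 ] t 11.18
```

Call:
arm_command([
  [1,0,0],
  [2,0,0],
  [3,0,0],
], yaw=[0,0,0], fingers=[0.1,0.1,0.1])

```text
t: 11.55
tcp_pos: [0.5626, 0.0796, 0.0689]
ee_rot: [0.756, 0.654, -0.001, -0.001]
wrist_force: [-3.8, -3.3, -1.4]
grip_width: 0.0191
finger_force: 62.4
```

```bash
python3 -c "
from h import *
feel()"
```

```text
along 44.4 across -2.08 z 0.0689 Ftool [-3.81 -3.23  1.45] T [ 0.772 -0.64   0.004] t 11.55
```

Call:
arm_command([
  [1,0,0],
  [2,0,0],
  [3,0,0],
], yaw=[0,0,0], fingers=[0.1,0.1,0.1])

```text
t: 11.92
tcp_pos: [0.5631, 0.0828, 0.069]
ee_rot: [0.756, 0.654, -0.0, -0.001]
wrist_force: [-5.1, -1.4, -0.6]
grip_width: 0.0193
finger_force: 62.3
```

```bash
python3 -c "
from h import *
feel()"
```

```text
along 47.58 across -2.01 z 0.069 Ftool [-2.13 -4.85  0.57] T [ 0.908 -0.439  0.013] t 11.93
```

Call:
arm_command([
  [1,0,0],
  [2,0,0],
  [3,0,0],
], yaw=[0,0,0], fingers=[0.1,0.1,0.1])

```text
t: 12.3
tcp_pos: [0.5641, 0.0857, 0.0693]
ee_rot: [0.756, 0.654, 0.0, -0.0]
wrist_force: [-4.9, -0.1, -0.5]
grip_width: 0.0193
finger_force: 62.3
```

```bash
python3 -c "
from h import *
feel()"
```

```text
along 50.59 across -1.5 z 0.0693 Ftool [-0.77 -4.88  0.54] T [ 0.985 -0.257  0.024] t 12.3
```

Call:
arm_command([
  [1,0,0],
  [2,0,0],
  [3,0,0],
], yaw=[0,0,0], fingers=[0.1,0.1,0.1])

```text
t: 12.68
tcp_pos: [0.5649, 0.0886, 0.0695]
ee_rot: [0.756, 0.654, 0.0, 0.0]
wrist_force: [-4.2, -0.1, -1.8]
grip_width: 0.0194
finger_force: 62.3
```

```bash
python3 -c "
from h import *
feel()"
```

```text
along 53.62 across -1.1 z 0.0695 Ftool [-0.66 -4.1   1.76] T [ 0.716 -0.188  0.012] t 12.68
```

Call:
arm_command([
  [1,0,0],
  [2,0,0],
  [3,0,0],
], yaw=[0,0,0], fingers=[0.1,0.1,0.1])

```text
t: 13.05
tcp_pos: [0.5658, 0.0915, 0.0697]
ee_rot: [0.756, 0.654, 0.001, 0.001]
wrist_force: [-1.0, -0.1, -1.3]
grip_width: 0.0194
finger_force: 62.4
```

```bash
python3 -c "
from h import *
feel()"
```

```text
along 56.56 across -0.6 z 0.0697 Ftool [-0.24 -1.    1.35] T [ 0.143 -0.026  0.03 ] t 13.05
```

Call:
arm_command([
  [1,0,0],
  [2,0,0],
  [3,0,0],
], yaw=[0,0,0], fingers=[0.1,0.1,0.1])

```text
t: 13.42
tcp_pos: [0.5658, 0.0944, 0.0695]
ee_rot: [0.756, 0.654, 0.0, 0.0]
wrist_force: [0.1, -0.2, -0.7]
grip_width: 0.0193
finger_force: 62.4
```

```bash
python3 -c "
from h import *
feel()"
```

```text
along 59.46 across -1.05 z 0.0695 Ftool [-0.23  0.11  0.65] T [-0.003 -0.033 -0.038] t 13.43
```

The contact runs from about 30 to 57 mm along, so its middle is near 43.5. I'll go back over it for a symmetric measurement.

Call:
arm_command([
  [-1,0.4,0],
  [-2,0.4,0],
  [-3,0.4,0],
], yaw=[0,0,0], fingers=[0.1,0.1,0.1])

```text
t: 13.8
tcp_pos: [0.5654, 0.0912, 0.0693]
ee_rot: [0.756, 0.654, -0.0, 0.0]
wrist_force: [0.3, 0.5, -1.5]
grip_width: 0.0188
finger_force: 62.4
```

```bash
python3 -c "
from h import *
feel()"
```

```text
along 56.23 across -1.02 z 0.0693 Ftool [0.52 0.2  1.47] T [0.03  0.063 0.006] t 13.8
```

Call:
arm_command([
  [-1,0,0],
  [-2,0,0],
  [-3,0,0],
], yaw=[0,0,0], fingers=[0.1,0.1,0.1])

```text
t: 14.18
tcp_pos: [0.5645, 0.0888, 0.0691]
ee_rot: [0.756, 0.654, -0.0, -0.001]
wrist_force: [-1.3, 2.6, -0.1]
grip_width: 0.0195
finger_force: 62.4
```

```bash
python3 -c "
from h import *
feel()"
```

```text
along 53.78 across -1.57 z 0.0691 Ftool [ 2.34 -1.67  0.06] T [ 0.432  0.649 -0.076] t 14.18
```

Call:
arm_command([
  [-1,0,0],
  [-2,0,0],
  [-3,0,0],
], yaw=[0,0,0], fingers=[0.1,0.1,0.1])

```text
t: 14.55
tcp_pos: [0.5638, 0.0857, 0.0689]
ee_rot: [0.756, 0.654, -0.0, -0.001]
wrist_force: [-3.2, 4.4, -0.6]
grip_width: 0.0194
finger_force: 62.4
```

```bash
python3 -c "
from h import *
feel()"
```

```text
along 50.56 across -1.78 z 0.0689 Ftool [ 3.93 -3.83  0.65] T [ 0.818  0.695 -0.047] t 14.55
```

Call:
arm_command([
  [-1,0,0],
  [-2,0,0],
  [-3,0,0],
], yaw=[0,0,0], fingers=[0.1,0.1,0.1])

```text
t: 14.92
tcp_pos: [0.563, 0.0826, 0.0688]
ee_rot: [0.756, 0.654, -0.001, -0.001]
wrist_force: [-3.6, 3.3, -2.3]
grip_width: 0.0192
finger_force: 62.4
```

```bash
python3 -c "
from h import *
feel()"
```

```text
along 47.36 across -2.07 z 0.0688 Ftool [ 2.79 -4.03  2.29] T [ 0.877  0.657 -0.   ] t 14.93
```

Call:
arm_command([
  [-1,0,0],
  [-2,0,0],
  [-3,0,0],
], yaw=[0,0,0], fingers=[0.1,0.1,0.1])

```text
t: 15.3
tcp_pos: [0.5626, 0.0796, 0.0688]
ee_rot: [0.756, 0.654, -0.001, -0.001]
wrist_force: [-3.5, 3.4, -0.9]
grip_width: 0.0193
finger_force: 62.4
```

```bash
python3 -c "
from h import *
feel()"
```

```text
along 44.32 across -2.06 z 0.0688 Ftool [ 2.84 -3.94  0.87] T [0.841 0.644 0.019] t 15.3
```

Call:
arm_command([
  [-1,0,0],
  [-2,0,0],
  [-3,0,0],
], yaw=[0,0,0], fingers=[0.1,0.1,0.1])

```text
t: 15.68
tcp_pos: [0.5622, 0.0766, 0.0688]
ee_rot: [0.756, 0.654, -0.001, -0.001]
wrist_force: [-4.3, 3.4, -1.1]
grip_width: 0.0191
finger_force: 62.4
```

```bash
python3 -c "
from h import *
feel()"
```

```text
along 41.32 across -2.04 z 0.0688 Ftool [ 2.78 -4.79  1.14] T [ 0.834  0.582 -0.059] t 15.68
```

Call:
arm_command([
  [-1,0,0],
  [-2,0,0],
  [-3,0,0],
], yaw=[0,0,0], fingers=[0.1,0.1,0.1])

```text
t: 16.05
tcp_pos: [0.5618, 0.0736, 0.0688]
ee_rot: [0.756, 0.654, -0.001, -0.001]
wrist_force: [-3.4, 3.5, -1.3]
grip_width: 0.0192
finger_force: 62.4
```

```bash
python3 -c "
from h import *
feel()"
```

```text
along 38.32 across -2.02 z 0.0688 Ftool [ 2.96 -3.87  1.27] T [ 0.841  0.652 -0.043] t 16.05
```

Call:
arm_command([
  [-1,0,0],
  [-2,0,0],
  [-3,0,0],
], yaw=[0,0,0], fingers=[0.1,0.1,0.1])

```text
t: 16.42
tcp_pos: [0.5616, 0.0704, 0.0689]
ee_rot: [0.756, 0.654, -0.001, -0.0]
wrist_force: [-3.5, 1.9, -1.4]
grip_width: 0.0193
finger_force: 62.3
```

```bash
python3 -c "
from h import *
feel()"
```

```text
along 35.11 across -1.7 z 0.0689 Ftool [ 1.41 -3.74  1.37] T [ 0.948  0.37  -0.039] t 16.43
```

Call:
arm_command([
  [-1,0,0],
  [-2,0,0],
  [-3,0,0],
], yaw=[0,0,0], fingers=[0.1,0.1,0.1])

```text
t: 16.8
tcp_pos: [0.5618, 0.0673, 0.0692]
ee_rot: [0.756, 0.654, -0.0, 0.0]
wrist_force: [-4.3, 1.3, -1.2]
grip_width: 0.0192
finger_force: 62.3
```

```bash
python3 -c "
from h import *
feel()"
```

```text
along 32.1 across -1.07 z 0.0692 Ftool [ 0.65 -4.39  1.21] T [ 0.964  0.166 -0.059] t 16.8
```

Call:
arm_command([
  [-1,0,0],
  [-2,0,0],
  [-3,0,0],
], yaw=[0,0,0], fingers=[0.1,0.1,0.1])

```text
t: 17.18
tcp_pos: [0.5619, 0.0643, 0.0695]
ee_rot: [0.756, 0.654, 0.0, 0.0]
wrist_force: [-3.8, -0.1, -1.8]
grip_width: 0.0191
finger_force: 62.3
```

```bash
python3 -c "
from h import *
feel()"
```

```text
along 29.13 across -0.57 z 0.0695 Ftool [-0.67 -3.74  1.77] T [0.645 0.036 0.019] t 17.18
```

Mirroring the two passes puts the peak at about 42.3 mm along. The blade bears on the front rail at across ≈ -2.0. I'll go there, settle it, then lower.

Call:
arm_command([
  [1,-0.5,0],
  [3,-0.5,0],
  [5,-0.5,0],
  [7,-0.8,0],
  [9,-0.8,0],
  [11,-0.8,0],
  [13.2,-0.8,0],
  [13.2,-0.8,0],
], yaw=[0,0,0,0,0,0,0,0], fingers=[0.1,0.1,0.1,0.1,0.1,0.1,0.1,0.1])

```text
t: 18.18
tcp_pos: [0.5623, 0.0777, 0.0691]
ee_rot: [0.756, 0.654, -0.0, -0.0]
wrist_force: [-4.0, -1.6, -2.2]
grip_width: 0.0193
finger_force: 62.4
```

```bash
python3 -c "
from h import *
feel()"
```

```text
along 42.43 across -2.12 z 0.0691 Ftool [-2.14 -3.74  2.24] T [ 0.87  -0.448 -0.021] t 18.18
```

Call:
arm_command([
  [0,0,0.5],
  [0,0,1],
  [0,0,1.5],
], yaw=[0,0,0], fingers=[0.1,0.1,0.1])

```text
t: 18.55
tcp_pos: [0.5626, 0.078, 0.0682]
ee_rot: [0.756, 0.654, 0.0, -0.0]
wrist_force: [-4.9, 0.4, 1.4]
grip_width: 0.0191
finger_force: 62.7
```

```bash
python3 -c "
from h import *
feel()"
```

```text
along 42.82 across -1.82 z 0.0682 Ftool [-0.34 -4.85 -1.38] T [ 1.027 -0.165  0.003] t 18.55
```

Call:
arm_command([
  [0,0,0.4],
  [0,0,0.8],
  [0,0,0.8],
], yaw=[0,0,0], fingers=[0.1,0.1,0.1])

```text
t: 18.92
tcp_pos: [0.5626, 0.0782, 0.0674]
ee_rot: [0.756, 0.654, 0.0, -0.0]
wrist_force: [-5.9, 0.3, 1.0]
grip_width: 0.0192
finger_force: 62.8
```

```bash
python3 -c "
from h import *
feel()"
```

```text
along 43.0 across -1.88 z 0.0674 Ftool [-0.57 -5.88 -0.97] T [ 0.965 -0.022  0.044] t 18.93
```

Call:
arm_command([
  [0,0,0.4],
  [0,0,0.8],
  [0,0,0.8],
], yaw=[0,0,0], fingers=[0.1,0.1,0.1])

```text
t: 19.3
tcp_pos: [0.5627, 0.0783, 0.0668]
ee_rot: [0.756, 0.654, 0.0, -0.0]
wrist_force: [-5.4, 1.6, 1.7]
grip_width: 0.0195
finger_force: 63.0
```

```bash
python3 -c "
from h import *
feel()"
```

```text
along 43.05 across -1.79 z 0.0668 Ftool [ 0.81 -5.57 -1.71] T [ 1.173 -0.109 -0.012] t 19.3
```

Call:
arm_command([
  [0,0,0.3],
  [0,0,0.6],
  [0,0,0.6],
], yaw=[0,0,0], fingers=[0.1,0.1,0.1])

```text
t: 19.68
tcp_pos: [0.5627, 0.0783, 0.0668]
ee_rot: [0.756, 0.654, 0.0, -0.0]
wrist_force: [-8.1, 0.8, 7.2]
grip_width: 0.0191
finger_force: 63.5
```

```bash
python3 -c "
from h import *
feel()"
```

```text
along 43.08 across -1.75 z 0.0668 Ftool [-0.34 -8.11 -7.2 ] T [ 1.544 -0.194 -0.014] t 19.68
```

The shoulder is down at z = 0.0668 with about 7 N. I'll ease off sideways and release.

Call:
arm_command([
  [0,-0.4,0],
  [0,-0.7,0],
  [0,-0.7,0],
], yaw=[0,0,0], fingers=[0.1,0.1,0.1])

```text
t: 20.05
tcp_pos: [0.5626, 0.0783, 0.0668]
ee_rot: [0.756, 0.654, 0.001, 0.0]
wrist_force: [-5.1, 0.4, 5.5]
grip_width: 0.0193
finger_force: 63.4
```

```bash
python3 -c "
from h import *
feel()"
```

```text
along 43.05 across -1.83 z 0.0668 Ftool [-0.3  -5.09 -5.52] T [ 1.09  -0.129 -0.028] t 20.05
```

Call:
arm_command([
  [0,0,0],
  [0,0,0],
  [0,0,0],
  [0,0,0],
  [0,0,0],
], yaw=[0,0,0,0,0], fingers=[0.45,0.45,0.45,0.45,0.45], grip_force=20)

```text
t: 20.68
tcp_pos: [0.562, 0.0779, 0.0656]
ee_rot: [0.756, 0.654, 0.0, 0.0]
wrist_force: [-0.5, -0.2, -0.3]
grip_width: 0.0383
finger_force: 0.0
```

Call:
arm_command([
  [0,0,-3],
  [0,0,-10],
  [0,0,-30],
  [0,0,-70],
  [0,0,-110],
  [0,0,-120],
  [0,0,-120],
  [0,0,-120],
], yaw=[0,0,0,0,0,0,0,0], fingers=[0.5,0.5,0.5,0.5,0.5,0.5,0.5,0.5])

```text
t: 21.68
tcp_pos: [0.5608, 0.0779, 0.1841]
ee_rot: [0.756, 0.654, -0.001, -0.001]
wrist_force: [-0.0, -0.4, 0.3]
grip_width: 0.0425
finger_force: 0.0
```

Run:
```python
from h import *
feel()
w=camera("wrist")[:,:,::-1];s=camera("scene")[:,:,::-1];t=camera("top")[:,:,::-1]
f=lambda i,k:cv2.resize(i,None,fx=k,fy=k,interpolation=cv2.INTER_CUBIC)
p=f(w[90:290,180:380],2);q=f(s[130:250,240:390],2.6)[:400,:390]
q=cv2.copyMakeBorder(q,0,400-q.shape[0],0,0,cv2.BORDER_CONSTANT)
cv2.imwrite("pics/w4.png",np.hstack([p,q]));cv2.imwrite("pics/top4.png",t)
```

```text
along 42.41 across -3.56 z 0.1841 Ftool [-0.36  0.   -0.3 ] T [-0.015 -0.013  0.03 ] t 21.68
```

View pics/w4.png

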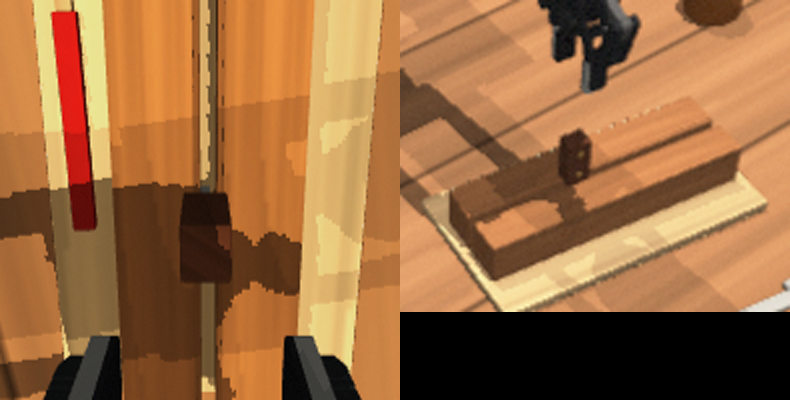

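The blade stands upright with its shoulder on the rails at the swelling, at about (206,240) in the left half of the picture. The gripper is clear and the pencil is where it was.

```bash
python3 -c "
from rig import *
print(finish_job())"
```

```text
the job is handed in; nothing more can be done
None
```

The feeler blade is standing upright in the gap where it binds most, about 28 mm from the middle towards −y. It is released with its shoulder down on the rails, and I handed the job in at about 22 s.

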